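# Start the mould vibrator: set the sleeve, hold the recessed button

## Task

The packed mould on the vibrating table is ready to be shaken down: on the grey control box turn the numbered sleeve to 4, then take the thin steel stylus out of its wooden block and with it press the recessed start button all the way down through the small round aperture in the panel. The button runs the table only while held and must not be pressed at any other setting, so finish while still gripping the stylus and holding the button fully down, with the sleeve on 4. Leave the tub, the spray bottle and the float where they are.

Things in the scene. Friction and masses are not known exactly. Their poses are not given: they have to be found in the camera images.
- controller: grey steel control box fixed on the bench, 150 (x) x 230 (y) x 70 mm high, level top panel; origin at the centre of its underside, z up. It carries the sleeve at x -10, y +50 mm and the aperture at x -10, y -60 mm of its frame. A flat pilot lamp (4 mm high) is the only other thing on the panel
- sleeve (a joint): turn of the sleeve in rad: 0 at the numeral 0, growing clockwise seen from above, with a click stop every 0.5236 rad (30 deg) up to 3.1416 at numeral 6; numeral n is at n x 0.5236. Sprung detents pull it into the nearest stop; passing from one to the next takes about 0.1 N m
- sleeve_grip (a point): on the upright axis of the round ribbed black sleeve (44 mm diameter, 36 mm high, standing on the panel from 71 to 107 mm above the bench), 20 mm above the sleeve's foot; x, y is its centre. The white line on its top and side points to the set numeral: at 0 to +y of the box, at 3 to +x of the box, at 6 to -y of the box
- aperture (a point): centre of the round aperture's mouth, level with the panel top (70 mm above the bench); hole 14 mm diameter, marked by a low steel ring (1.6 mm high, 24 mm across, look only), going straight down 32 mm. The button lies in it: white cap 12 mm diameter, its top 16 mm below the panel when up
- button (a joint): how far the recessed start button is pressed down, in m: 0 up, 0.005 fully down against its stop (cap then 21 mm below the panel). A spring pushes it back: about 2 N to start moving, 6 N fully down
- holder: wooden block fixed on the bench, 75 x 75 x 80 mm high, origin at the centre of its underside; in the middle of its top a hole of 10 mm diameter, 75 mm deep, in which the stylus stands upright
- stylus_center (a point): centre of the stylus's wooden handle, half-way up the handle (z along the stylus from the tip to the handle). The stylus is loose, about 50 g: round handle 18 mm diameter and 56 mm long, below it a steel rod 6 mm diameter and 70 mm long. At the start it stands upright in the block, the handle's foot resting on the block's top, so this point is 108 mm above the bench
- stylus_tip (a point): blunt lower end of the stylus's steel rod, 98 mm from the handle's centre, 10 mm above the bench at the start
- tub: bystander: open white plastic tub, 90 mm diameter at the rim, 85 mm high, loose; origin at the centre of its underside
- sprayer: bystander: blue spray bottle, 76 mm diameter, 195 mm high, loose; origin at the centre of its underside
- floatboard: bystander: wooden plasterer's float lying flat, 140 x 70 mm, 60 mm high with its handle, loose; origin at the centre of its underside
Not all that is in view belongs to the job. Leave any green or red look-alike of the holder alone.

How it is judged:
By the outcome, as a careful person would: the job done as asked, in the order asked, and still so for the second after the job is handed in, while the arm keeps its last pose, push and grip.
It also fails if it takes over 72 s, if anything falls off the work surface, if the arm or the gripper's body presses on something with over 40 N, if the wrist force passes 120 N, or if a joint passes its speed limit or range.

## Robot

A 6-joint arm with a two-finger parallel gripper is mounted at the origin on the work surface. World frame = base frame: x ahead of the robot, y to its left, z up, the work surface at z = 0. Lengths are in m, angles in rad, forces in N, time in s.
With the tool pointing down it reaches from about 0.25 to 0.775 m from the base axis. Payload 4 kg.
Tool frame: the origin (TCP) lies midway between the tips of the shut fingers; the grasp point (between the pads) lies 19 mm behind it; z points along the fingers, y is the direction in which the jaws open and shut (so a half turn about z gives the same grasp; the last joint's range is limited). The gripper opens to 94 mm and grips with 3 to 60 N. Pads are 16 mm wide; open, the fingers measure 119 mm over their backs; the gripper's body (75 mm by 177 mm) begins 78 mm behind the grasp point.
Start: joints at [-1.421, 0.087, 1.371, -0, 1.684, -0.103], TCP at [0.138, -0.533, 0.206] pointing down, gripper open.
Joint ranges: [-3.1, 3.1], [-0.76, 2.03], [0.27, 2.55], [-1.08, 4.22], [0.17, 2.65], [-2.57, 2.57]. Speed limits (rad/s): [2.79, 2.79, 3.14, 3.14, 3.14, 3.14].

## Interface

Orientations are given as [roll, pitch, yaw] about the fixed x, y, z axes, in that order (R = Rz(yaw) Ry(pitch) Rx(roll)).
In Python, from bench import robot gives the robot as it stands.
- The arm moves only by the tool carry_out, never from a script. Its argument "deltas" is text: rows parted by semicolons, each of 7 numbers parted by spaces: the shift along the tool's x, y, z in mm, then the turn, a rotation vector about the tool's x, y, z in rad, then the closure, from 0 (fully open) to 1 (shut). A call has exactly 8 rows; each row is the pose to reach, as a shift and turn from the pose commanded when the call began, along the tool's axes at that moment; what a row does not reach only later rows make up. A row lasts 1/12 s, in which the tool goes at most 41.7 mm and 7.16 degrees, less where a joint would pass 70% of its speed; a pose out of reach is approached as far as the arm can. A call with a gripper value outside its range is refused whole. The fingers move at their own pace and stop on an object; the grip force is fixed at half the most. Time passes only in rows, so rows that repeat a pose let the fingers close, or fill a call up. It gives the time, the measured TCP pose, the force and the opening at its end, in the units of the state.
- robot.get_obs(): the state, without advancing time (a new reading comes with each control period).
- robot.snapshot(name): name is "scene" or "top" or "wrist"; returns a dict with "pixels" (384x512x3 uint8, red, green, blue), "range_z" (384x512 float32, m along the optical axis (not along the pixel's ray), 0 where there is no reading), "camera_matrix" (3x3 intrinsics, pixels), "rvec" (rotation vector, rad) and "tvec" (3), from world to camera coordinates, as OpenCV has them. Camera axes: x right, y down, z forward; pixel columns grow to the right and rows downward; lengths in m; the calibration is good to about 2 mm. A picture is of the moment at which its call begins.
- robot.close_job(): hands the job in, once; it reports no verdict.
Trained networks look in a picture, given as the dict that the camera call returned (one of the last four; its "shot" number tells which), for a name from the list of things; names that differ only in an ending like _2 or _b are one class to them, and where a whole thing is asked for, a point or a joint stands for the part that bears it (a point fixed in the world has none). Each returns a list of dicts, best first, with "p" (0 to 1); they miss things now and then, are a little off and sometimes report something else, mostly with a low value. They report only what shows in the picture. A call takes as long as a camera call. They do not tell look-alikes from the thing itself.
- robot.look_for(picture, thing): "at" ([x, y, z] in m, in the coordinates of the camera as it stood for that picture, good to about 4 mm: the middle of the surface that is visible of it).
- robot.place_of(picture, thing): "at" ([x, y, z] in m, in the coordinates of the camera as it stood for that picture, good to about 4 mm: a listed point, or the origin of a listed thing).
The state is a dict: "time": time; "joint_positions": joint angles; "qvel": joint speeds; "joint_torque": joint torques, N m; "tool_pos": TCP position; "ee_rot": TCP orientation; "wrist_force": force on the tool from outside, world axes, zero at the start; "wrist_torque": the same for the moment, N m; "width": finger opening in m.
Only numpy, scipy, OpenCV 4.12 (cv2) and the standard library are available. Lean on these libraries where they do the work, as an engineer would, in place of code of your own. Each camera call takes 0.05 s, during which the arm holds its last target.

## Working session

There is one attempt and no reset: what is moved stays moved. The work goes in short steps, Python scripts to look and compute and a tool call to move; the robot and the scene stay as the last step left them, time stands still between calls to the robot, and variables do not carry over. Pictures are saved under pics/ and viewed, and the job is handed in when it is done.

Besides the shell and the picture viewer there is one more tool, called after "Request:" by a JSON object that holds its "api" and its "payload", one argument or row to a line. carry_out: Moves the arm, as the interface text tells. Its arguments: {"type":"object","properties":{"deltas":{"type":"string"}},"required":["deltas"]}

```bash
mkdir -p pics; cat > h.py <<'E'
import numpy as np, cv2
from bench import robot
from scipy.spatial.transform import Rotation as R
def save(s,n,crop=None,f=1):
    im=s["pixels"][:,:,::-1]
    if crop: im=im[crop[1]:crop[3],crop[0]:crop[2]]
    if f!=1: im=cv2.resize(im,None,fx=f,fy=f,interpolation=cv2.INTER_CUBIC)
    cv2.imwrite("pics/"+n+".png",im)
def c2w(s,p):
    M=cv2.Rodrigues(np.array(s["rvec"],float))[0]
    return M.T@(np.array(p,float).ravel()-np.array(s["tvec"],float).ravel())
def w2p(s,p):
    return cv2.projectPoints(np.array(p,float).reshape(-1,1,3),np.array(s["rvec"],float),np.array(s["tvec"],float),np.array(s["camera_matrix"]),None)[0].reshape(-1,2)
def px2w(s,u,v,d=None):
    d=s["range_z"][int(round(v)),int(round(u))] if d is None else d
    K=s["camera_matrix"]
    return c2w(s,[(u-K[0][2])/K[0][0]*d,(v-K[1][2])/K[1][1]*d,d])
def px2z(s,u,v,z):
    a=px2w(s,u,v,.5);b=px2w(s,u,v,1.)
    return a+(b-a)*(z-a[2])/(b[2]-a[2])
E
python3 - <<'E'
from h import *
for n in ["scene","top","wrist"]:
    s=robot.snapshot(n); save(s,n+"0")
    for t in ["controller","sleeve_grip","aperture","holder","stylus_center","stylus_tip","tub","sprayer","floatboard"]:
        for d in robot.place_of(s,t)[:3]:
            w=c2w(s,d["at"]); print(n,t,round(d["p"],2),w.round(4),w2p(s,w).round(0))
o=robot.get_obs();print(o)
E
```

```text
scene controller 0.82 [ 0.5098 -0.0332  0.0014] [[242. 200.]]
scene sleeve_grip 0.6 [0.5071 0.0161 0.0902] [[260. 176.]]
scene sleeve_grip 0.51 [ 0.508  -0.0354  0.0016] [[242. 199.]]
scene aperture 0.72 [ 0.4844 -0.0925  0.0694] [[224. 169.]]
scene aperture 0.23 [ 0.5084 -0.0371 -0.0021] [[241. 200.]]
scene holder 0.9 [ 0.4203  0.2815 -0.0005] [[366. 207.]]
scene holder 0.62 [ 0.707   0.1291 -0.0028] [[277. 267.]]
scene holder 0.61 [ 0.4905  0.4027 -0.0009] [[411. 235.]]
scene stylus_center 0.61 [0.5629 0.2829 0.1089] [[363. 207.]]
scene tub 0.66 [ 0.4664 -0.2797 -0.0036] [[167. 174.]]
scene sprayer 0.58 [0.709  0.3389 0.0018] [[370. 291.]]
top controller 0.65 [ 5.024e-01 -3.790e-02  1.000e-04] [[271. 217.]]
top sleeve_grip 0.46 [0.5049 0.0166 0.0931] [[254. 212.]]
top aperture 0.66 [ 0.4837 -0.0957  0.0711] [[293. 221.]]
top holder 0.72 [0.7036 0.1333 0.003 ] [[217. 150.]]
top holder 0.67 [ 0.5621  0.2795 -0.0017] [[167. 195.]]
top holder 0.67 [0.4856 0.4005 0.0015] [[124. 219.]]
top stylus_center 0.43 [0.5618 0.2769 0.1089] [[161. 188.]]
top tub 0.81 [ 0.4582 -0.283  -0.0023] [[352. 234.]]
top sprayer 0.55 [ 0.7092  0.3389 -0.0045] [[150. 147.]]
top floatboard 0.67 [ 7.264e-01 -3.122e-01  5.000e-04] [[360. 148.]]
{'time': 1.5, 'joint_positions': array([-1.42110128e+00,  8.72221247e-02,  1.37070388e+00, -1.92078316e-06,
        1.68360240e+00, -1.03102387e-01]), 'qvel': array([ 0.00010384, -0.00036111, -0.001649  , -0.00193848, -0.00036693,
        0.00082476]), 'joint_torque': array([ 1.29787782e-04, -3.40030074e+01, -3.02590227e+01,  7.18834670e-02,
        2.37893412e-02, -1.16130474e-05]), 'tool_pos': array([ 0.13755858, -0.53253784,  0.2054918 ]), 'ee_rot': array([3.14152894e+00, 8.51090725e-06, 2.52797215e-01]), 'wrist_force': array([-0.99318929, -0.18471142,  0.49130469]), 'wrist_torque': array([-0.03081606, -0.01970415, -0.03410651]), 'width': 0.0937793066556909}
```

View pics/scene0.png

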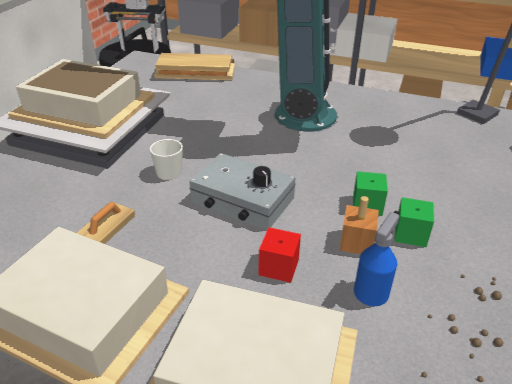

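View pics/top0.png

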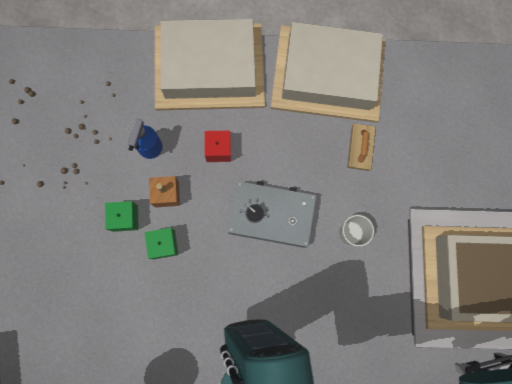

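View pics/wrist0.png

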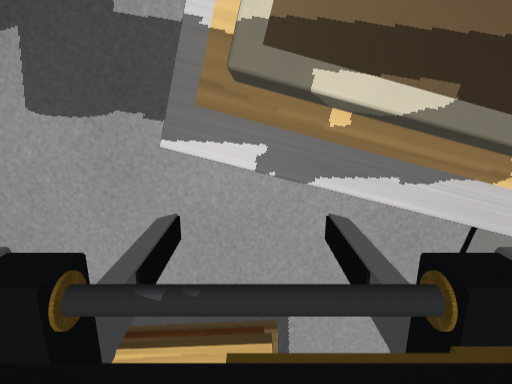

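```bash
python3 - <<'E'
from h import *
s=robot.snapshot("top"); save(s,"top1",(220,170,330,250),7)
s=robot.snapshot("scene"); save(s,"scene1",(180,140,310,230),6)
s=robot.snapshot("scene"); 
o=robot.get_obs(); M=R.from_euler('xyz',o["ee_rot"]).as_matrix()
print(M.T@(np.array([.44,-.03,.27])-o["tool_pos"])*1000)
E
```

```text
[ 418.5122706  -410.95209969  -64.54385079]
```

View pics/top1.png

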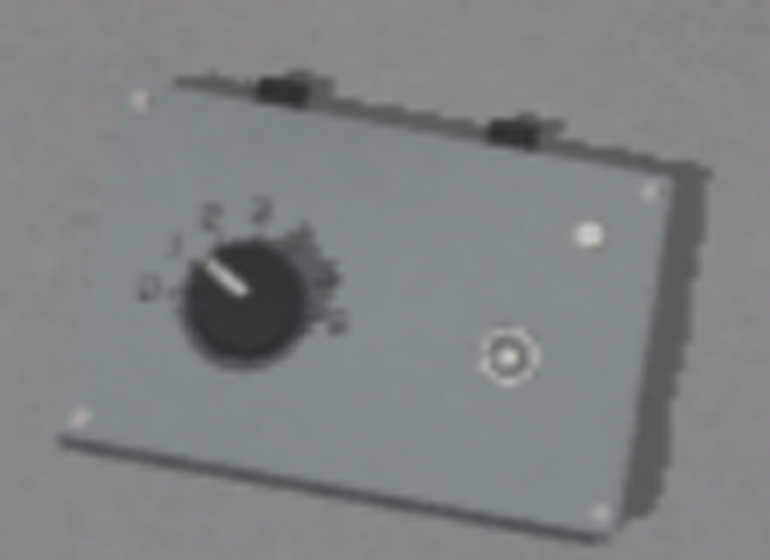

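View pics/scene1.png

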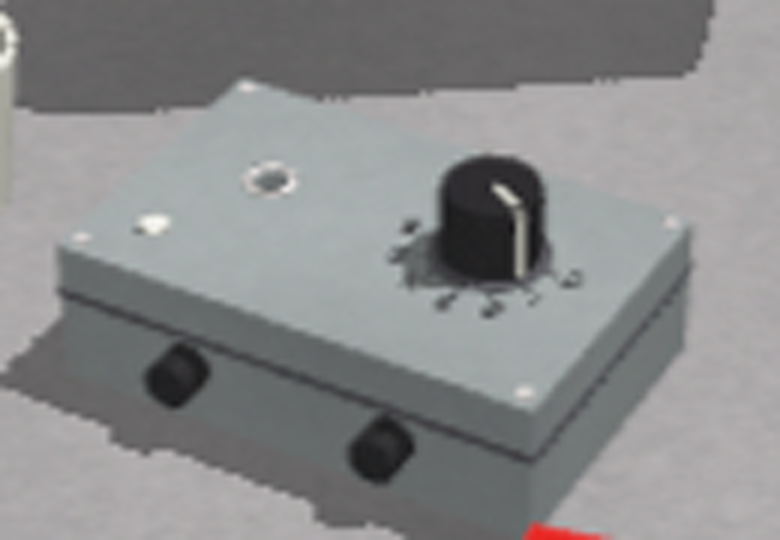

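Request:
{"api": "carry_out", "payload": {
  "deltas": "0 0 -40 0 0 0 0; 40 -40 -65 0 0 -0.1 0; 70 -70 -65 0 0 -0.2 0; 100 -98 -65 0 0 -0.32 0; 130 -127 -65 0 0 -0.44 0; 160 -156 -65 0 0 -0.56 0; 190 -186 -65 0 0 -0.68 0; 220 -215 -65 0 0 -0.8 0"
}}

```text
time: 2.32
tool_pos: [0.2869, -0.2846, 0.2708]
ee_rot: [3.14, 0.0, 1.058]
wrist_force: [1.2, -0.3, 0.6]
width: 0.0937
```

```bash
python3 - <<'E'
from h import *
o=robot.get_obs(); M=R.from_euler('xyz',o["ee_rot"]).as_matrix()
print(o["time"],o["tool_pos"],o["ee_rot"],o["joint_positions"])
print(M.T@(np.array([.43,-.02,.27])-o["tool_pos"])*1000)
E
```

```text
2.3167 [ 0.28692652 -0.28457853  0.27076091] [3.14049024e+00 3.25569342e-04 1.05791255e+00] [-9.21932140e-01 -2.45282890e-01  1.55202780e+00  1.44734794e-04
  1.83370678e+00 -4.09010849e-01]
[300.74127066  -5.16264068   0.65731085]
```

Request:
{"api": "carry_out", "payload": {
  "deltas": "40 0 0 0 0 0 0; 80 0 0 0 0 0 0; 120 0 0 0 0 0 0; 160 0 0 0 0 0 0; 200 0 0 0 0 0 0; 240 0 0 0 0 0 0; 275 -5 0 0 0 0 0; 295 -5 0 0 0 0 0"
}}

```text
time: 2.98
tool_pos: [0.4288, -0.0242, 0.2706]
ee_rot: [3.142, -0.001, 1.057]
wrist_force: [0.3, -0.2, 0.6]
width: 0.094
```

```bash
python3 - <<'E'
from h import *
s=robot.snapshot("wrist"); save(s,"w1")
C=c2w(s,[0,0,0]); 
o=robot.get_obs(); M=R.from_euler('xyz',o["ee_rot"]).as_matrix()
print(o["time"],o["tool_pos"],o["ee_rot"],o["wrist_force"]); print("cam in tool",M.T@(C-o["tool_pos"]))
for t in ["sleeve_grip","aperture","stylus_center"]:
    for d in robot.place_of(s,t)[:3]:
        w=c2w(s,d["at"]); print(t,round(d["p"],2),w.round(4),w2p(s,w).round(0))
E
```

```text
3.0333 [ 0.42988818 -0.02273655  0.27032908] [-3.14122576 -0.00326062  1.0589624 ] [-0.41618022  0.72931274  1.03473303]
cam in tool [ 0.07109281 -0.00036593 -0.17959846]
sleeve_grip 0.97 [0.5058 0.0173 0.0894] [[292. 112.]]
aperture 0.88 [ 0.4853 -0.0942  0.0694] [[315. 194.]]
```

View pics/w1.png

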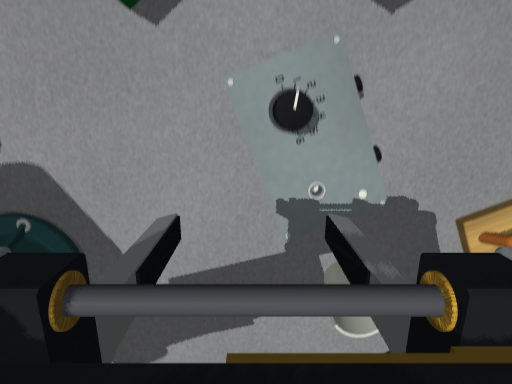

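```bash
python3 - <<'E'
from h import *
s=robot.snapshot("wrist"); save(s,"w1a",(220,30,390,210),4)
g=cv2.cvtColor(s["pixels"],cv2.COLOR_RGB2GRAY)
m=(g<60).astype(np.uint8); n,l,st,c=cv2.connectedComponentsWithStats(m[60:160,250:340])
i=1+st[1:,4].argmax(); print(st[i],c[i]+[250,60])
print("sleeve d",s["range_z"][108,290], px2w(s,286,110), px2w(s,317,180),px2w(s,300,150))
print(px2z(s,*(c[i]+[250,60]),.107),px2z(s,317,190,.0715))
E
```

```text
[  21   27   44   47 1323] [291.4542706  109.14058957]
sleeve d 0.33011243 [0.49749404 0.01927406 0.10732846] [ 0.49481848 -0.08159473  0.06963625] [ 0.49348544 -0.03532064  0.06977867]
[0.50327901 0.01705891 0.107     ] [ 0.4885969  -0.09318621  0.0715    ]
```

View pics/w1a.png

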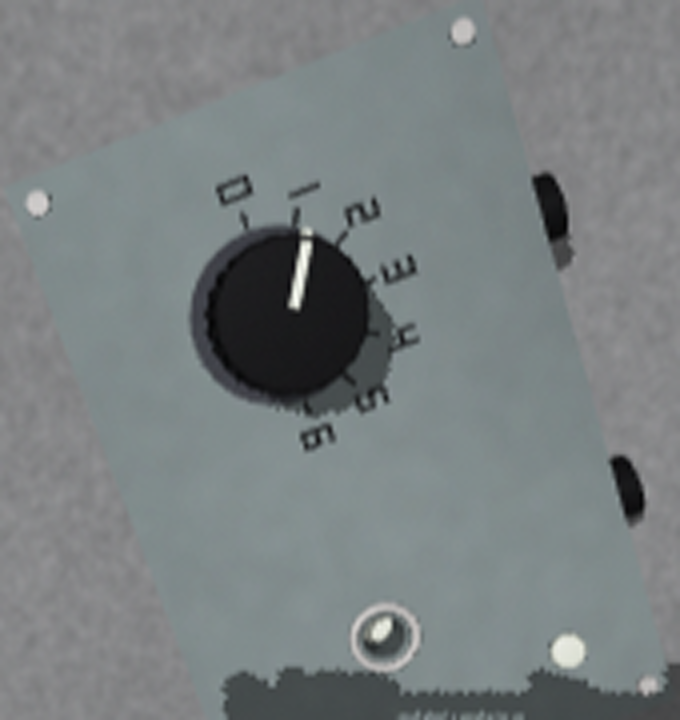

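```bash
python3 - <<'E'
from h import *
o=robot.get_obs(); M=R.from_euler('xyz',o["ee_rot"]).as_matrix()
print(o["time"],o["tool_pos"],o["ee_rot"])
print(M.T@(np.array([.5045,.0172,.077])-o["tool_pos"])*1000)
E
```

```text
3.2333 [ 0.42785873 -0.0282454   0.27044997] [3.14150232e+00 8.33391382e-04 1.05234927e+00]
[ 77.6127944   44.032708   193.38932963]
```

```bash
python3 - <<'E'
from h import *
for i in range(3):
    o=robot.get_obs(); print(o["time"],o["tool_pos"],o["joint_positions"].round(4),o["qvel"].round(3))
    s=robot.snapshot("wrist"); C=c2w(s,[0,0,0]);print(C)
E
```

```text
3.2333 [ 0.42785873 -0.0282454   0.27044997] [-1.9760e-01 -1.8810e-01  1.5063e+00 -8.0000e-04  1.8236e+00  3.2060e-01] [-0.022 -0.007  0.002 -0.     0.002  0.003]
[0.4636786  0.03497281 0.4498625 ]
3.2833 [ 0.42780026 -0.02859164  0.27051537] [-1.9860e-01 -1.8840e-01  1.5064e+00 -7.0000e-04  1.8235e+00  3.2070e-01] [-0.013 -0.005  0.001  0.002 -0.002  0.003]
[0.46364701 0.03457902 0.44993582]
3.3333 [ 0.42779386 -0.02873436  0.27058681] [-1.9900e-01 -1.8850e-01  1.5064e+00 -5.0000e-04  1.8235e+00  3.2090e-01] [-0.005  0.     0.     0.004 -0.     0.002]
[0.46364403 0.03437928 0.44998881]
```

Request:
{"api": "carry_out", "payload": {
  "deltas": "30 15 20 0 0 0 0; 55 30 50 0 0 0 0; 77 44 80 0 0 0 0; 77 44 100 0 0 0 0; 77 44 120 0 0 0 0; 77 44 120 0 0 0 0; 77 44 120 0 0 0 0; 77 44 120 0 0 0 0"
}}

```text
time: 4.05
tool_pos: [0.5051, 0.0167, 0.1521]
ee_rot: [3.139, -0.001, 1.051]
wrist_force: [-0.1, 0.3, 1.2]
width: 0.0939
```

```bash
python3 - <<'E'
from h import *
P=[]
for i in range(3):
    s=robot.snapshot("wrist"); o=robot.get_obs(); P.append(o["tool_pos"]); print(o["time"],o["tool_pos"],o["ee_rot"],c2w(s,[0,0,0]))
save(s,"w2")
for t in ["sleeve_grip","aperture"]:
    for d in robot.place_of(s,t)[:3]:
        w=c2w(s,d["at"]); print(t,round(d["p"],2),w.round(4),w2p(s,w).round(0))
M=R.from_euler('xyz',o["ee_rot"]).as_matrix()
print(M.T@(np.array([.5045,.0172,.077])-np.mean(P,0))*1000)
E
```

```text
4.1 [0.50547908 0.01677166 0.15265875] [ 3.13816352e+00 -1.48362739e-03  1.05162486e+00] [0.5405307  0.07977849 0.3315878 ]
4.15 [0.50560988 0.01687723 0.15285603] [ 3.13769651e+00 -1.73853288e-03  1.05179991e+00] [0.54063252 0.07990042 0.33224025]
4.2 [0.50552254 0.01702232 0.15273294] [ 3.13782938e+00 -1.66349660e-03  1.05203192e+00] [0.54063594 0.08003519 0.33241966]
sleeve_grip 0.63 [0.504  0.0151 0.0892] [[252. 203.]]
aperture 0.95 [ 0.4874 -0.0959  0.0695] [[292. 296.]]
[-0.37137937 -1.3392645  75.74422716]
```

View pics/w2.png

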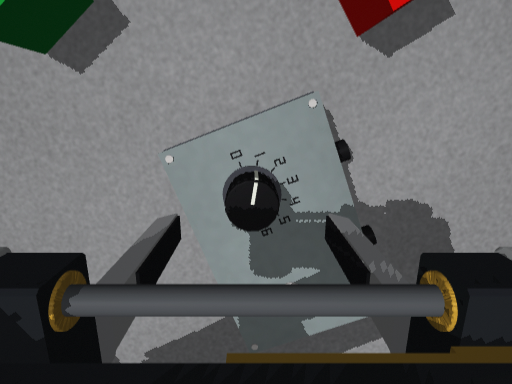

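Request:
{"api": "carry_out", "payload": {
  "deltas": "0 -1 25 0 0 0 0; 0 -1 50 0 0 0 0; 0 -1 67 0 0 0 0; 0 -1 74 0 0 0 0; 0 -1 74 0 0 0 0.3; 0 -1 74 0 0 0 0.5; 0 -1 74 0 0 0 0.6; 0 -1 74 0 0 0 0.6"
}}

```text
time: 4.97
tool_pos: [0.5049, 0.0179, 0.0783]
ee_rot: [3.138, -0.001, 1.053]
wrist_force: [-0.8, 0.4, 0.9]
width: 0.0709
```

Request:
{"api": "carry_out", "payload": {
  "deltas": "0 0 0 0 0 0 0.6; 0 0 0 0 0 0 0.6; 0 0 0 0 0 0.05 0.6; 0 0 0 0 0 0.1 0.6; 0 0 0 0 0 0.15 0.6; 0 0 0 0 0 0.2 0.6; 0 0 0 0 0 0.25 0.6; 0 0 0 0 0 0.3 0.6"
}}

```text
time: 5.63
tool_pos: [0.5055, 0.0174, 0.0771]
ee_rot: [3.138, -0.002, 0.75]
wrist_force: [4.3, -2.0, -1.4]
width: 0.0428
```

```bash
python3 - <<'E'
from h import *
s=robot.snapshot("wrist"); save(s,"w3"); o=robot.get_obs(); print(o)
E
```

```text
{'time': 5.6833, 'joint_positions': array([-7.72084701e-02,  4.81644139e-02,  1.67073452e+00, -9.73421836e-04,
        1.41811409e+00,  7.45172096e-01]), 'qvel': array([-0.00025171, -0.00068939, -0.00038596,  0.00137032, -0.00061128,
       -0.11712384]), 'joint_torque': array([  0.97447928, -31.73680544, -27.41078854,   0.42287042,
         1.40873171,   0.10883083]), 'tool_pos': array([0.50553447, 0.01732148, 0.07709915]), 'ee_rot': array([ 3.13757395e+00, -2.39777733e-03,  7.48566423e-01]), 'wrist_force': array([ 5.54973843, -1.89007438, -2.77532867]), 'wrist_torque': array([-0.2156697 , -0.73446535, -0.02384505]), 'width': 0.04370816897080492}
```

View pics/w3.png

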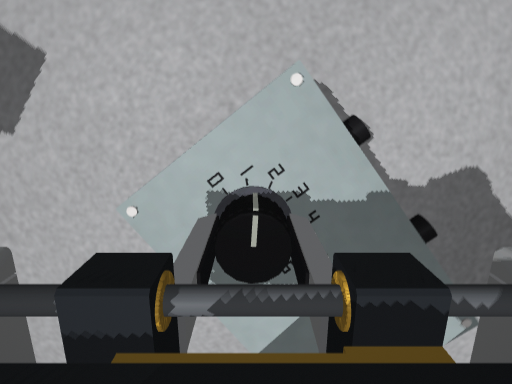

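Request:
{"api": "carry_out", "payload": {
  "deltas": "0 0 0 0 0 0.1 0.6; 0 0 0 0 0 0.2 0.6; 0 0 0 0 0 0.3 0.6; 0 0 0 0 0 0.4 0.6; 0 0 0 0 0 0.5 0.6; 0 0 0 0 0 0.6 0.6; 0 0 0 0 0 0.7 0.6; 0 0 0 0 0 0.8 0.6"
}}

```text
time: 6.35
tool_pos: [0.5058, 0.0165, 0.0771]
ee_rot: [3.139, -0.005, -0.052]
wrist_force: [5.6, -3.9, -3.1]
width: 0.0435
```

Request:
{"api": "carry_out", "payload": {
  "deltas": "0 0 0 0 0 0.1 0.6; 0 0 0 0 0 0.2 0.6; 0 0 0 0 0 0.3 0.6; 0 0 0 0 0 0.4 0.6; 0 0 0 0 0 0.5 0.6; 0 0 0 0 0 0.55 0.6; 0 0 0 0 0 0.6 0.6; 0 0 0 0 0 0.6 0.6"
}}

```text
time: 7.02
tool_pos: [0.5056, 0.0159, 0.0771]
ee_rot: [3.141, -0.006, -0.648]
wrist_force: [5.6, -5.1, -2.4]
width: 0.0437
```

```bash
python3 - <<'E'
from h import *
s=robot.snapshot("wrist"); save(s,"w4",(130,90,400,300),2.5); o=robot.get_obs(); print(o["time"],o["tool_pos"],o["ee_rot"],o["wrist_force"],o["wrist_torque"],o["joint_positions"])
E
```

```text
7.0667 [0.50560662 0.01590104 0.07708635] [ 3.14101646 -0.00623099 -0.64689029] [ 4.39380999 -5.10598844 -2.33825879] [-0.79604327 -0.7768      0.07339343] [-0.07800561  0.04820227  1.67072796 -0.00388748  1.41772431  2.14026606]
```

View pics/w4.png

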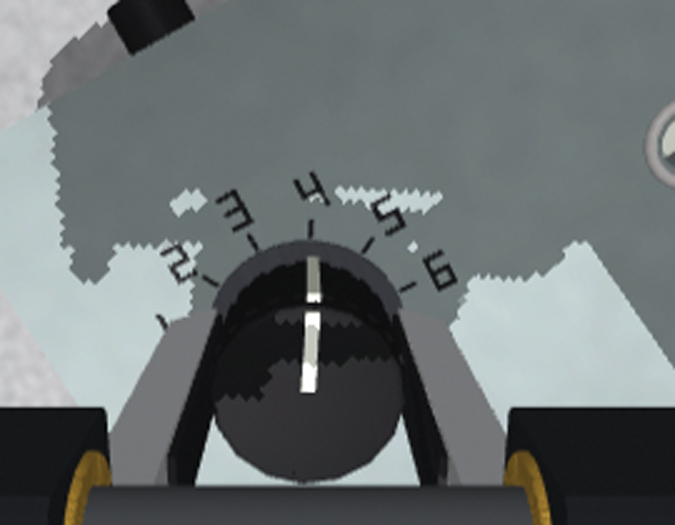

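Request:
{"api": "carry_out", "payload": {
  "deltas": "0 0 0 0 0 0 0; 0 0 0 0 0 0 0; 0 0 0 0 0 0 0; 0 0 0 0 0 0 0; 0 0 -20 0 0 0 0; 0 0 -60 0 0 0 0; 0 0 -100 0 0 0 0; 0 0 -140 0 0 0 0"
}}

```text
time: 7.73
tool_pos: [0.5028, 0.0184, 0.2175]
ee_rot: [3.141, 0.002, -0.647]
wrist_force: [2.0, 0.7, -0.6]
width: 0.0923
```

```bash
python3 - <<'E'
from h import *
s=robot.snapshot("wrist"); save(s,"w5"); o=robot.get_obs(); print(o["time"],o["tool_pos"],o["ee_rot"],o["width"],o["wrist_force"],o["joint_positions"])
for d in robot.place_of(s,"aperture")[:3]:
        w=c2w(s,d["at"]); print(round(d["p"],2),w.round(4),w2p(s,w).round(0))
M=R.from_euler('xyz',o["ee_rot"]).as_matrix()
print(M.T@(np.array([.49,.25,.29])-o["tool_pos"])*1000)
E
```

```text
7.7833 [0.50707234 0.01799562 0.22790235] [-3.13297322 -0.01324963 -0.64663342] 0.09385114132027358 [2.47573385 0.13940549 5.28882473] [-7.63809621e-02 -2.37142119e-02  1.44078006e+00  1.04165113e-04
  1.70872072e+00  2.14100682e+00]
0.8 [ 0.4864 -0.0954  0.0733] [[347. 128.]]
[-152.57281742 -175.42665022  -62.61501764]
```

View pics/w5.png

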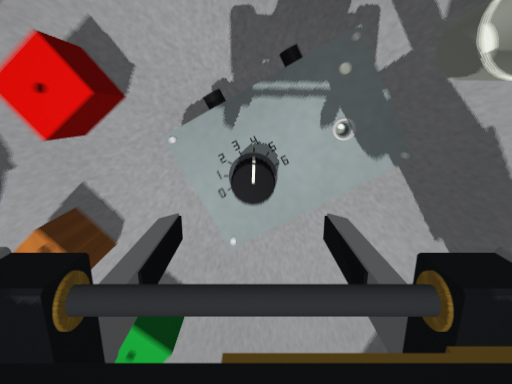

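Request:
{"api": "carry_out", "payload": {
  "deltas": "-20 -20 -15 0 0 -0.12 0; -45 -40 -30 0 0 -0.24 0; -70 -65 -45 0 0 -0.36 0; -95 -90 -62 0 0 -0.48 0; -115 -112 -62 0 0 -0.6 0; -140 -135 -62 0 0 -0.72 0; -160 -155 -62 0 0 -0.84 0; -160 -155 -62 0 0 -0.96 0"
}}

```text
time: 8.5
tool_pos: [0.4678, 0.2427, 0.2773]
ee_rot: [-3.139, 0.002, 0.325]
wrist_force: [-0.5, 0.2, -0.3]
width: 0.0936
```

```bash
python3 - <<'E'
from h import *
import time
for i in range(3): s=robot.snapshot("wrist")
save(s,"w6"); o=robot.get_obs(); print(o["time"],o["tool_pos"],o["ee_rot"],o["width"],o["wrist_force"],o["joint_positions"])
for t in ["stylus_center","holder","sprayer"]:
  for d in robot.place_of(s,t)[:3]:
        w=c2w(s,d["at"]); print(t,round(d["p"],2),w.round(4),w2p(s,w).round(0))
E
```

```text
8.65 [0.46898237 0.23850011 0.27759997] [3.14117547e+00 1.54056955e-03 3.11270803e-01] 0.0942819380143853 [ 0.08586038 -0.08580917  0.58783888] [ 3.62904855e-01  3.23323883e-02  1.28691986e+00 -3.48210735e-04
  1.82390044e+00  1.62234312e+00]
stylus_center 0.72 [0.5638 0.2846 0.1047] [[241.  83.]]
holder 0.72 [ 0.7123  0.1314 -0.0021] [[381.  19.]]
holder 0.71 [ 0.5732  0.2839 -0.0007] [[246.  83.]]
holder 0.62 [0.4112 0.2819 0.002 ] [[216. 186.]]
```

View pics/w6.png

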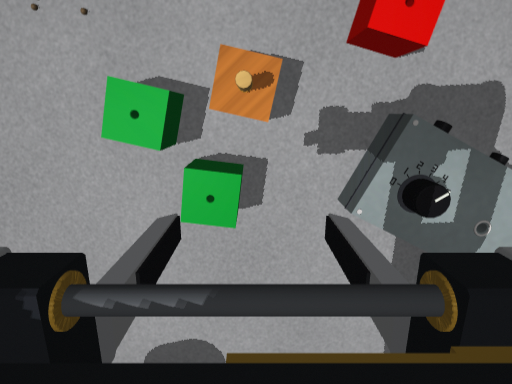

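```bash
python3 - <<'E'
from h import *
s=robot.snapshot("wrist"); save(s,"w6a",(190,30,300,140),6)
print(px2z(s,243.5,79,.136),px2w(s,243.5,79),px2w(s,225,90))
hsv=cv2.cvtColor(s["pixels"],cv2.COLOR_RGB2HSV)
print(hsv[79,243],hsv[90,225])
# block top center
t=robot.snapshot("top")
d=robot.place_of(t,"stylus_center"); print([(round(x["p"],2),c2w(t,x["at"]).round(4)) for x in d])
o=robot.get_obs(); M=R.from_euler('xyz',o["ee_rot"]).as_matrix();print(o["tool_pos"],o["ee_rot"])
print(M.T@(px2z(s,243.5,79,.136)-o["tool_pos"])*1000)
E
```

```text
[0.56692969 0.27899955 0.136     ] [0.56692552 0.27899678 0.13604676] [0.55301133 0.29994009 0.08044736]
[ 19 131 210] [ 14 187 191]
[]
[0.46969231 0.23740265 0.27845169] [ 3.14149445e+00 -5.22302523e-05  3.10481356e-01]
[105.28925362  -9.91432605 142.45621869]
```

View pics/w6a.png

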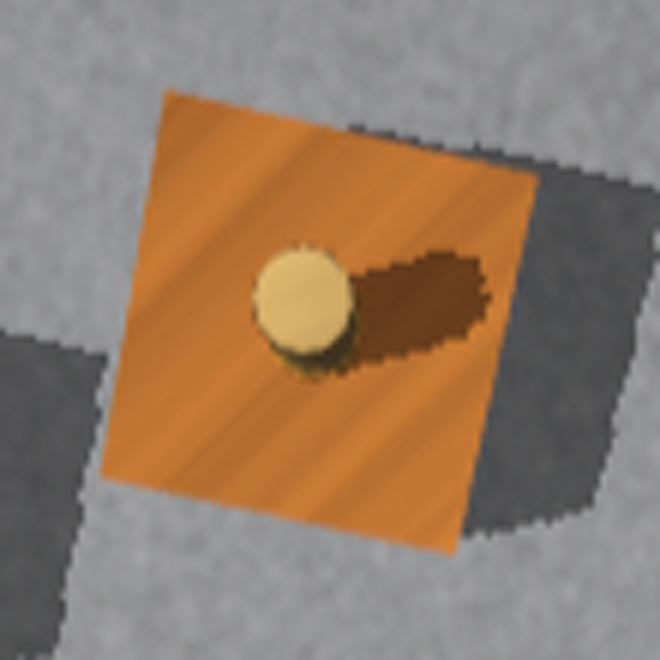

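```bash
python3 - <<'E'
from h import *
s=robot.snapshot("wrist"); save(s,"w6b",(190,30,300,140),6)
a=px2z(s,240.5,79.8,.136); print("handle",a)
q=[px2z(s,u/6+190,v/6+30,.08) for u,v in [(165,92),(540,178),(455,553),(102,478)]]
print("block",np.mean(q,0),[np.linalg.norm(q[i]-q[i-1]).round(4) for i in range(4)])
o=robot.get_obs(); M=R.from_euler('xyz',o["ee_rot"]).as_matrix();print(o["tool_pos"])
print(M.T@(a-o["tool_pos"])*1000, o["tool_pos"]-c2w(s,[0,0,0]))
E
```

```text
handle [0.56545758 0.28183824 0.136     ]
block [0.56522406 0.28145785 0.08      ] [np.float64(0.0746), np.float64(0.0754), np.float64(0.0743), np.float64(0.0745)]
[0.46969695 0.23745765 0.27850919]
[104.72545126 -12.98943546 142.52178176] [-0.06860196 -0.0225149  -0.17939689]
```

Request:
{"api": "carry_out", "payload": {
  "deltas": "35 -4 15 0 0 0 0; 70 -9 35 0 0 0 0; 104.5 -13 60 0 0 0 0; 104.5 -13 90 0 0 0 0; 104.5 -13 110 0 0 0 0; 104.5 -13 110 0 0 0 0; 104.5 -13 110 0 0 0 0; 104.5 -13 110 0 0 0 0"
}}

```text
time: 9.67
tool_pos: [0.5657, 0.2827, 0.1706]
ee_rot: [-3.141, -0.003, 0.312]
wrist_force: [-0.2, 0.1, 1.5]
width: 0.0939
```

```bash
python3 - <<'E'
from h import *
for i in range(2): s=robot.snapshot("wrist")
save(s,"w7"); o=robot.get_obs(); print(o["time"],o["tool_pos"],o["ee_rot"],o["wrist_force"])
M=R.from_euler('xyz',o["ee_rot"]).as_matrix()
print(M.T@([.5653,.2816,.093]-o["tool_pos"])*1000,w2p(s,[.5653,.2816,.136]))
E
```

```text
9.7667 [0.56601358 0.28297405 0.1718978 ] [-3.14129829 -0.00561197  0.31251641] [ 1.07056081 -0.26639833 -0.37059612]
[-1.54422872  1.11132592 78.89005146] [[254.72882176 211.30406132]]
```

View pics/w7.png

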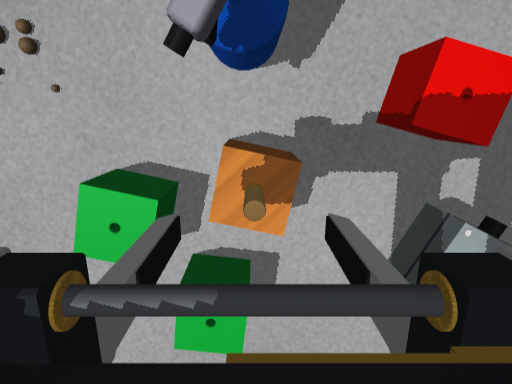

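Request:
{"api": "carry_out", "payload": {
  "deltas": "-0.5 0.5 25 0 0 0 0; -1 1 50 0 0 0 0; -1 1 68 0 0 0 0; -1 1 76 0 0 0 0; -1 1 76 0 0 0 0.3; -1 1 76 0 0 0 0.6; -1 1 76 0 0 0 0.9; -1 1 76 0 0 0 0.95"
}}

```text
time: 10.43
tool_pos: [0.5655, 0.2819, 0.0949]
ee_rot: [-3.141, -0.004, 0.313]
wrist_force: [-0.5, -0.5, 0.3]
width: 0.0707
```

Request:
{"api": "carry_out", "payload": {
  "deltas": "0 0 0 0 0 0 0.95; 0 0 0 0 0 0 0.95; 0 0 0 0 0 0 0.95; 0 0 0 0 0 0 0.95; 0 0 0 0 0 0 0.95; 0 0 0 0 0 0 0.95; 0 0 0 0 0 0 0.95; 0 0 0 0 0 0 0.95"
}}

```text
time: 11.1
tool_pos: [0.5642, 0.2814, 0.0923]
ee_rot: [3.141, 0.0, 0.313]
wrist_force: [-1.0, -0.3, -0.2]
width: 0.0177
```

```bash
python3 - <<'E'
from h import *
s=robot.snapshot("wrist")
save(s,"w8"); o=robot.get_obs(); print(o)
E
```

```text
{'time': 11.15, 'joint_positions': array([ 3.72740971e-01,  3.10053541e-01,  1.33447098e+00, -1.40396393e-04,
        1.49729152e+00,  1.63075096e+00]), 'qvel': array([-0.00014608, -0.00061355, -0.00080628, -0.00142406,  0.00158029,
       -0.00047707]), 'joint_torque': array([ 5.51676576e-02, -4.25231910e+01, -2.93783623e+01,  3.32210551e-02,
       -6.56968541e-02, -1.26115815e-04]), 'tool_pos': array([0.56422728, 0.28134448, 0.09231305]), 'ee_rot': array([3.14143951e+00, 2.14592112e-04, 3.12796647e-01]), 'wrist_force': array([ 0.30626618, -0.13817756, -0.82327515]), 'wrist_torque': array([-0.03231671, -0.08198221, -0.0148119 ]), 'width': 0.01724732805898343}
```

View pics/w8.png

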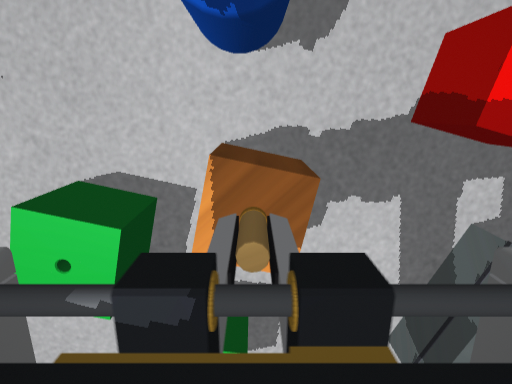

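Request:
{"api": "carry_out", "payload": {
  "deltas": "0 0 -10 0 0 0 0.95; 0 0 -25 0 0 0 0.95; 0 0 -45 0 0 0 0.95; 0 0 -65 0 0 0 0.95; 0 0 -90 0 0 0 0.95; 0 0 -115 0 0 0 0.95; 0 0 -135 0 0 0 0.95; 0 0 -145 0 0 0 0.95"
}}

```text
time: 11.82
tool_pos: [0.5653, 0.2818, 0.2421]
ee_rot: [-3.141, -0.006, 0.313]
wrist_force: [-0.2, 0.4, -0.4]
width: 0.0172
```

```bash
python3 - <<'E'
from h import *
s=robot.snapshot("wrist"); save(s,"w9"); 
s2=robot.snapshot("scene"); save(s2,"s9",(200,100,460,300),3)
o=robot.get_obs(); print(o["time"],o["tool_pos"],o["ee_rot"],o["width"],o["wrist_force"])
for x in (s,s2):
  for t in ["stylus_center","stylus_tip"]:
    for d in robot.place_of(x,t)[:2]: w=c2w(x,d["at"]);print(t,round(d["p"],2),w.round(4),w2p(x,w).round(0))
M=R.from_euler('xyz',o["ee_rot"]).as_matrix()
print(M.T@(np.array([.487,-.0945,.237])-o["tool_pos"])*1000)
E
```

```text
11.9167 [0.56525422 0.2818335  0.24069634] [-3.14134268 -0.00561241  0.31282423] 0.017865098895537734 [-0.66516536 -0.10216517 -1.21395029]
stylus_center 0.91 [0.5666 0.2888 0.2569] [[243. 231.]]
stylus_tip 0.9 [0.5669 0.2814 0.1623] [[254. 193.]]
stylus_center 0.5 [0.5656 0.2843 0.2579] [[373. 152.]]
stylus_tip 0.66 [0.5667 0.2839 0.1553] [[366. 192.]]
[-190.28966819  333.98750853    2.54491426]
```

View pics/w9.png

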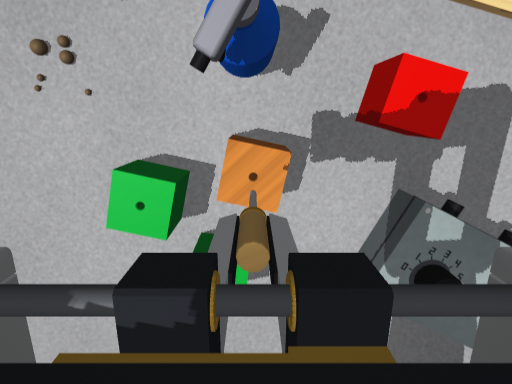

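View pics/s9.png

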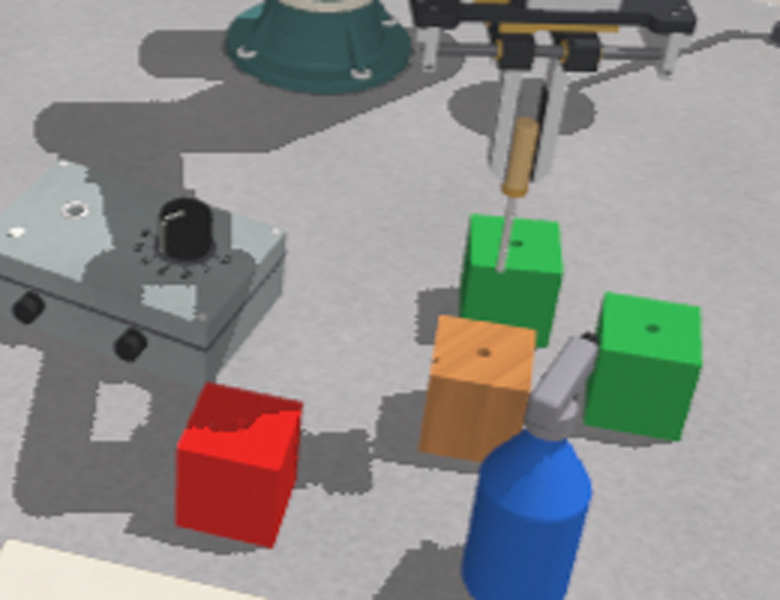

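Request:
{"api": "carry_out", "payload": {
  "deltas": "-10 20 0 0 0 0 0.95; -30 54 0 0 0 0 0.95; -50 88 0 0 0 0 0.95; -69 122 0 0 0 0 0.95; -88 156 0 0 0 0 0.95; -107 189 0 0 0 0 0.95; -126 222 0 0 0 0 0.95; -145 255 0 0 0 0 0.95"
}}

```text
time: 12.78
tool_pos: [0.5032, -0.0074, 0.2356]
ee_rot: [-3.14, 0.003, 0.313]
wrist_force: [1.9, 1.1, -1.0]
width: 0.0173
```

Request:
{"api": "carry_out", "payload": {
  "deltas": "-15 27 0 0 0 0 0.95; -30 52 0 0 0 0 0.95; -41 72 0 0 0 0 0.95; -45 79 0 0 0 0 0.95; -45 79 0 0 0 0 0.95; -45 79 0 0 0 0 0.95; -45 79 0 0 0 0 0.95; -45 79 0 0 0 0 0.95"
}}

```text
time: 13.45
tool_pos: [0.4865, -0.0935, 0.2372]
ee_rot: [-3.141, 0.0, 0.315]
wrist_force: [0.2, 0.1, 0.5]
width: 0.0181
```

```bash
python3 - <<'E'
from h import *
for i in range(3): s=robot.snapshot("wrist")
save(s,"w10"); save(s,"w10a",(190,130,320,260),6)
o=robot.get_obs(); print(o["time"],o["tool_pos"],o["ee_rot"],o["width"],o["wrist_force"])
for t in ["stylus_center","stylus_tip","aperture","sleeve_grip"]:
    for d in robot.place_of(s,t)[:2]: w=c2w(s,d["at"]);print(t,round(d["p"],2),w.round(4),w2p(s,w).round(0))
E
```

```text
13.6 [ 0.4864985  -0.09385755  0.23747438] [-3.14158535e+00 -8.78187089e-05  3.14587266e-01] 0.017209400970295843 [-0.05555643  1.30819578 -0.42321709]
stylus_center 0.76 [ 0.4894 -0.091   0.2516] [[251. 231.]]
stylus_tip 0.96 [ 0.4859 -0.0909  0.1555] [[250. 193.]]
aperture 0.84 [ 0.487  -0.094   0.0696] [[254. 174.]]
sleeve_grip 0.97 [0.5024 0.0151 0.0868] [[164. 134.]]
```

View pics/w10.png

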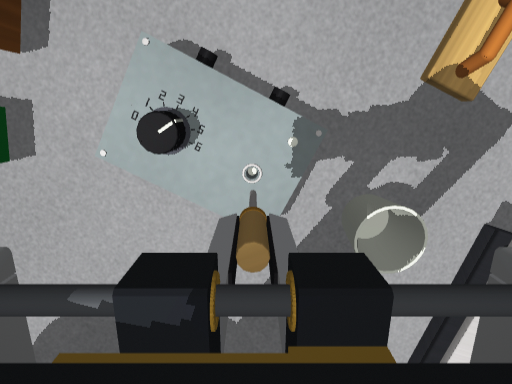

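View pics/w10a.png

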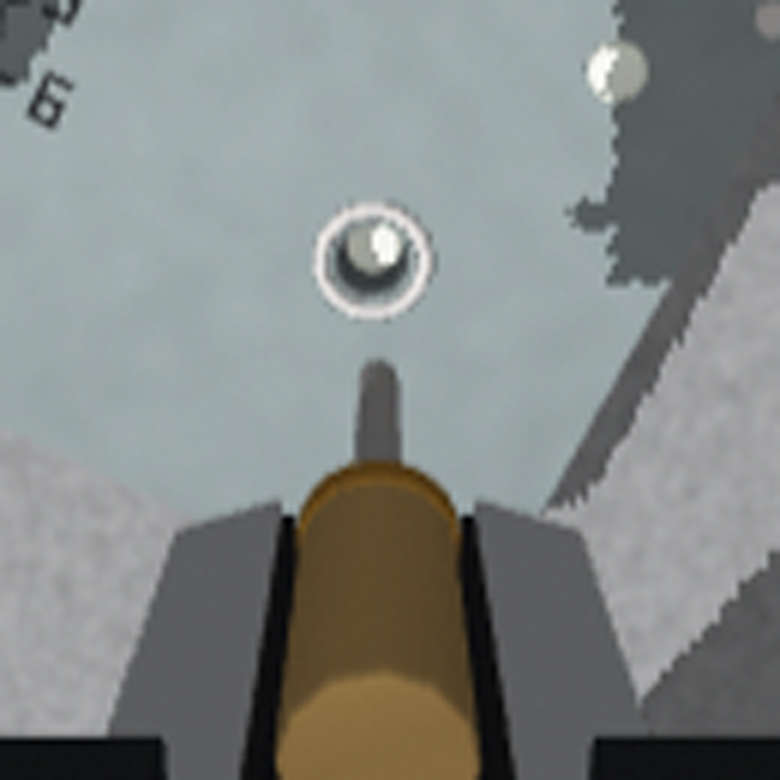

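```bash
python3 - <<'E'
from h import *
s=robot.snapshot("wrist"); o=robot.get_obs(); T=o["tool_pos"]
M=R.from_euler('xyz',o["ee_rot"]).as_matrix()
a=px2z(s,252,173.7,.0715)
for dz in (.081,.083):
  t=px2z(s,253,193.3,T[2]-dz); print(T,a,t,"tip in tool",(M.T@(t-T)*1000).round(1),"corr",(M.T@(a-t)*1000).round(1))
E
```

```text
[ 0.48632594 -0.09463079  0.23751867] [ 0.48737017 -0.09274872  0.0715    ] [ 0.48688621 -0.09406553  0.15651867] tip in tool [ 0.7 -0.4 81. ] corr [ 0.9 -1.1 85. ]
[ 0.48632594 -0.09463079  0.23751867] [ 0.48737017 -0.09274872  0.0715    ] [ 0.486364   -0.09423715  0.15451867] tip in tool [ 0.2 -0.4 83. ] corr [ 1.4 -1.1 83. ]
```

Request:
{"api": "carry_out", "payload": {
  "deltas": "1 -1 15 0 0 0 0.95; 1 -1 35 0 0 0 0.95; 1 -1 52 0 0 0 0.95; 1 -1 62 0 0 0 0.95; 1 -1 70 0 0 0 0.95; 1 -1 70 0 0 0 0.95; 1 -1 70 0 0 0 0.95; 1 -1 70 0 0 0 0.95"
}}

```text
time: 14.52
tool_pos: [0.4876, -0.0938, 0.1687]
ee_rot: [3.14, -0.002, 0.313]
wrist_force: [-0.2, -0.0, -1.2]
width: 0.0173
```

```bash
python3 - <<'E'
from h import *
for i in range(3): s=robot.snapshot("wrist")
save(s,"w11"); save(s,"w11a",(190,130,320,260),6)
o=robot.get_obs(); print(o["time"],o["tool_pos"],o["ee_rot"],o["width"],o["wrist_force"])
E
```

```text
14.6667 [ 0.48751406 -0.09382422  0.16863357] [ 3.14024257e+00 -1.74669465e-03  3.12762509e-01] 0.017570221918820433 [-0.4667902   0.51999213  0.49608295]
```

View pics/w11a.png

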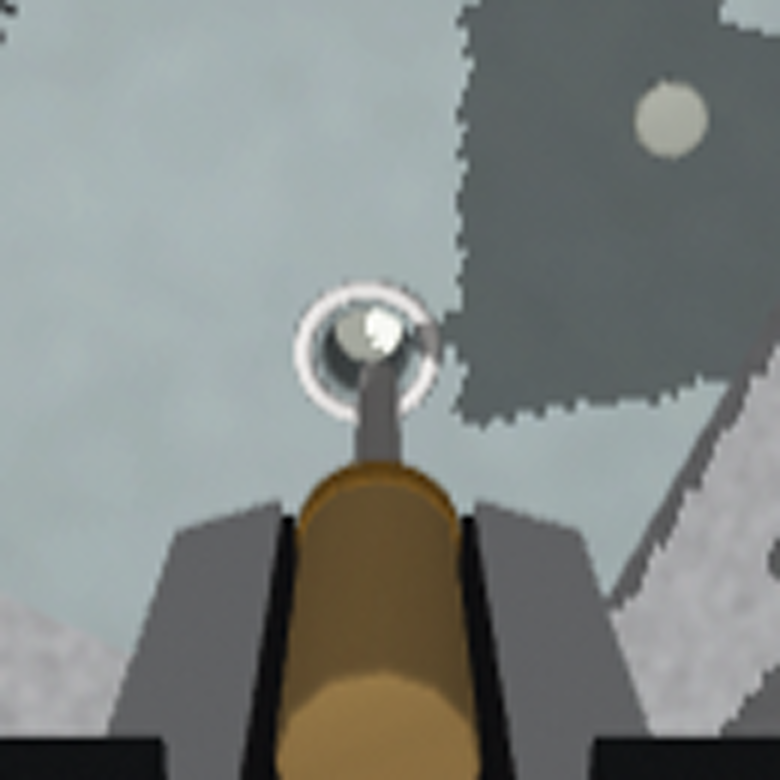

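```bash
python3 - <<'E'
from h import *
s=robot.snapshot("wrist"); o=robot.get_obs(); T=o["tool_pos"]
M=R.from_euler('xyz',o["ee_rot"]).as_matrix()
a=px2z(s,251.2,188.3,.0712)
for dz in (.081,.083):
  t=px2z(s,253,193.3,T[2]-dz); print(T,a,t,"tip in tool",(M.T@(t-T)*1000).round(1),"corr",(M.T@(a-t)*1000).round(1))
E
```

```text
[ 0.48740913 -0.09376167  0.16843897] [ 0.48818838 -0.0916288   0.0712    ] [ 0.48815965 -0.09343042  0.08743897] tip in tool [ 0.7 -0.2 81. ] corr [ 0.6 -1.7 16.2]
[ 0.48740913 -0.09376167  0.16843897] [ 0.48818838 -0.0916288   0.0712    ] [ 0.48764147 -0.0936029   0.08543897] tip in tool [ 0.1 -0.2 83. ] corr [ 1.1 -1.7 14.2]
```

Request:
{"api": "carry_out", "payload": {
  "deltas": "0.9 -1.7 0 0 0 0 0.95; 0.9 -1.7 3 0 0 0 0.95; 0.9 -1.7 8 0 0 0 0.95; 0.9 -1.7 14 0 0 0 0.95; 0.9 -1.7 19 0 0 0 0.95; 0.9 -1.7 24 0 0 0 0.95; 0.9 -1.7 26 0 0 0 0.95; 0.9 -1.7 26 0 0 0 0.95"
}}

```text
time: 15.38
tool_pos: [0.4867, -0.0916, 0.1403]
ee_rot: [-3.141, 0.002, 0.313]
wrist_force: [-0.1, -0.0, -0.6]
width: 0.0178
```

```bash
python3 - <<'E'
from h import *
for i in range(3): s=robot.snapshot("wrist")
save(s,"w12a",(190,130,320,260),6)
o=robot.get_obs(); print(o["time"],o["tool_pos"],o["ee_rot"],o["width"],o["wrist_force"])
E
```

```text
15.5333 [ 0.48738958 -0.09175752  0.14166836] [ 3.14131309e+00 -3.67936680e-04  3.12740889e-01] 0.017402198151996763 [ 0.33041577 -0.28446496 -0.60221524]
```

View pics/w12a.png

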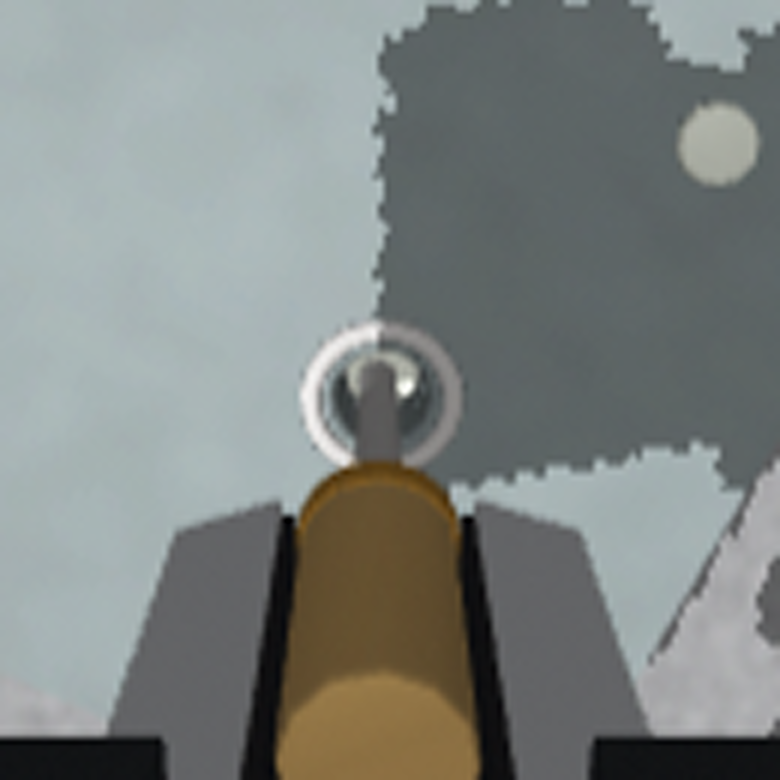

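Request:
{"api": "carry_out", "payload": {
  "deltas": "0 0 2 0 0 0 0.95; 0 0 4 0 0 0 0.95; 0 0 6 0 0 0 0.95; 0 0 8 0 0 0 0.95; 0 0 9 0 0 0 0.95; 0 0 10 0 0 0 0.95; 0 0 11 0 0 0 0.95; 0 0 11 0 0 0 0.95"
}}

```text
time: 16.2
tool_pos: [0.4875, -0.0918, 0.1312]
ee_rot: [3.141, -0.001, 0.313]
wrist_force: [-0.2, 0.7, 4.5]
width: 0.0179
```

```bash
python3 - <<'E'
from h import *
for i in range(4):
  s=robot.snapshot("wrist")
  o=robot.get_obs(); print(o["time"],o["tool_pos"],o["width"],o["wrist_force"])
save(s,"w13")
E
```

```text
16.25 [ 0.48758211 -0.09176107  0.13125627] 0.017615309845513072 [-0.82980934 -0.59349318  6.12521105]
16.3 [ 0.4875191  -0.0917703   0.13120986] 0.017455002389850944 [-0.2156102   0.78370866  5.53909435]
16.35 [ 0.48756114 -0.09177794  0.13126335] 0.017283583377377027 [-0.98046163  0.0225585   5.03999026]
16.4 [ 0.48752731 -0.09179117  0.13124057] 0.017632147895677457 [-0.7078054   1.1837796   5.36957164]
```

View pics/w13.png

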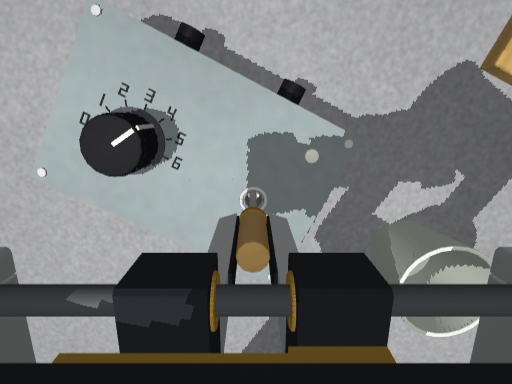

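Request:
{"api": "carry_out", "payload": {
  "deltas": "0 0 0.5 0 0 0 0.95; 0 0 1 0 0 0 0.95; 0 0 1.5 0 0 0 0.95; 0 0 2 0 0 0 0.95; 0 0 2 0 0 0 0.95; 0 0 2 0 0 0 0.95; 0 0 2 0 0 0 0.95; 0 0 2 0 0 0 0.95"
}}

```text
time: 17.07
tool_pos: [0.4878, -0.0918, 0.1309]
ee_rot: [3.14, -0.002, 0.313]
wrist_force: [-2.7, 1.5, 10.2]
width: 0.0173
```

```bash
python3 - <<'E'
from h import *
for i in range(4):
  s=robot.snapshot("wrist")
  o=robot.get_obs(); print(o["time"],o["tool_pos"],o["width"],o["wrist_force"])
save(s,"w14"); save(s,"w14a",(60,60,190,200),5)
E
```

```text
17.1167 [ 0.48781104 -0.09178495  0.13090038] 0.017536082697238154 [-1.82009576  0.39954826 10.69160901]
17.1667 [ 0.48780678 -0.09179617  0.13089705] 0.01747685520318941 [-2.20980998  0.24367274 10.33233082]
17.2167 [ 0.48780497 -0.09178836  0.1308917 ] 0.017526621021761495 [-3.10113087  1.22784071 10.82605933]
17.2667 [ 0.48780214 -0.09179541  0.13089447] 0.0174540192022612 [-2.34602937  0.95443707 10.79437372]
```

View pics/w14a.png

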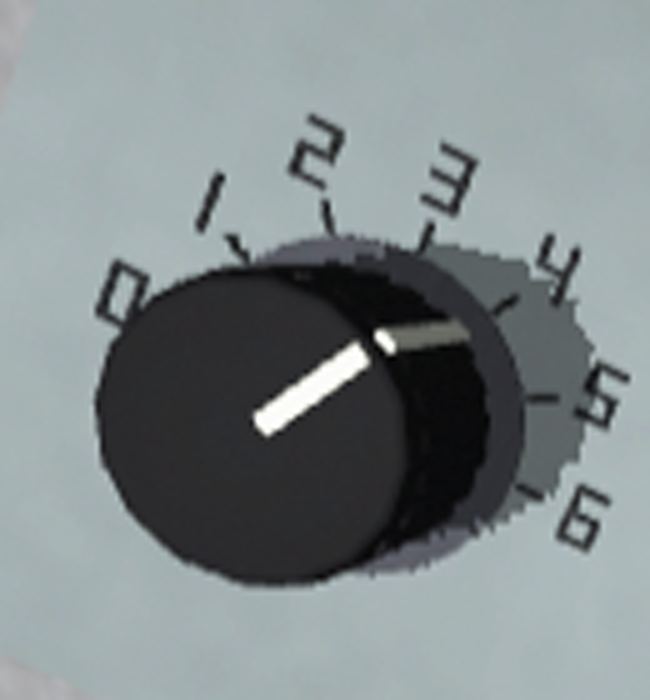

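```bash
python3 - <<'E'
from h import *
s=robot.snapshot("wrist"); save(s,"w15a",(190,130,320,260),6)
o=robot.get_obs(); print(o["time"],o["tool_pos"],o["width"],o["wrist_force"])
E
```

```text
17.3167 [ 0.48782933 -0.09183482  0.13092819] 0.017538781565779087 [-1.43672091  0.8709974  10.61844225]
```

View pics/w15a.png

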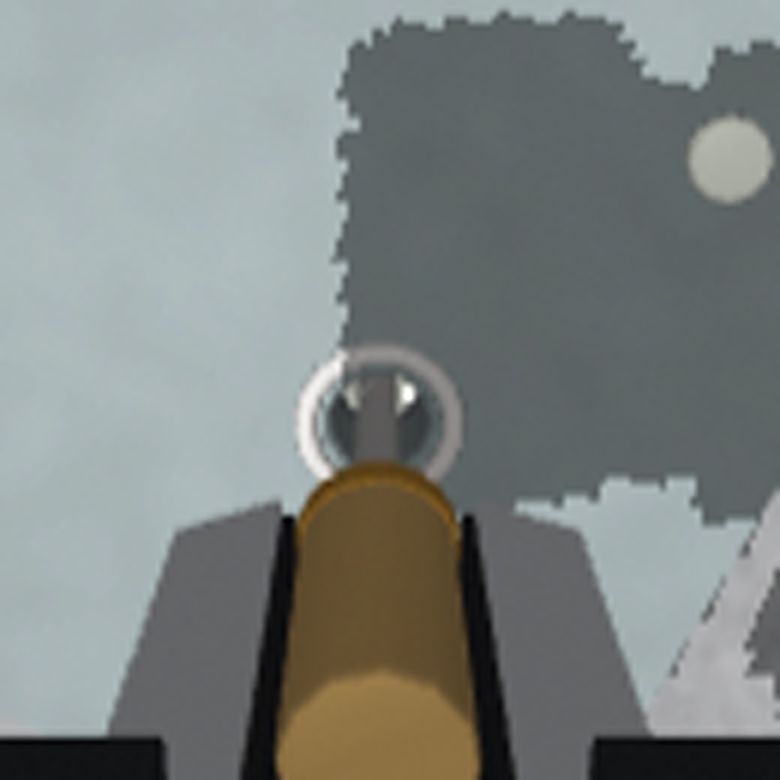

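```bash
python3 - <<'E'
from h import *
print(robot.close_job())
E
```

```text
the job is handed in; nothing more can be done
None
```

I turned the sleeve from 1 to 4. I then took the stylus out of the wooden block and pressed the start button through the aperture. I handed the job in at about 17.3 s, still gripping the stylus and holding the button down.

**Sleeve:** The last close-up before hand-in shows the white line pointing at the tick for 4. It was also on 4 before I pressed.

**Button:** The push was steady at about 10.7 N, against 6 N for fully down. For the last 2 mm of commanded travel the tool moved only about 0.3 mm, which means it was against the stop. The tool height puts the stylus tip at about 48 mm, where fully down should be 49 mm. The button's travel is inferred from force and height, since it could not be read directly.

**Stylus:** The gripper opening stayed at 17.5 mm, and the handle sat in the same place between the fingers before and after the press, so it did not slip.

**Disagreements:** The camera networks and my own pixel measurements of the aperture differed by up to about 4 mm. I used the pixel measurements, re-checked with the tip close above the hole. A sideways push of about 2 N remained at the end, so the rod may be lightly touching the wall of the hole.

**Bystanders:** I did not touch the tub, spray bottle, float or look-alike blocks. I did not take a separate final picture to confirm where they stand.

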